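# Twist the filter canister up into the oil filter head

### The job

Take the steel filter canister from the plywood board by its handle and fit it into the filter head on the green stand: bring it up from below, feel gently for the entry slots, push it up and twist it until its lugs drop into their locking pockets. Then let go and leave it hanging locked in the head. Do not force it, and leave the other stock on the bench alone.

Things in the scene. Friction and masses are not known exactly. Their poses are not given: they have to be found in the camera images.
- canister: Steel filter canister: cylinder 60 mm diameter, 80 mm tall, 0.15 to 0.3 kg, upright on the 12 mm thick plywood board. Origin: centre of its underside, z up. A bar handle (12 mm wide, 22 mm tall, its middle 38 mm above the underside, outer half black) points along the canister's own -x, to 151 mm from its axis. Its top edge tapers from radius 30 to 26 mm over the last 6 mm.
- grip (a point): The point to hold on the canister's handle: middle of the bar, 110 mm from the canister's axis along its -x, 38 mm above its underside. Axes as the canister's. Pinch the bar across its width (along the canister's y) from above. The lever is long: a sideways push of 10 N here loads the lugs with 30 to 40 N, so turn gently; hold it firmly.
- lug (a point): Top outer edge of the canister's lug that stands directly above the handle: 37 mm from the axis along -x, 72 mm above the underside. Three such lugs, 120 degrees apart, stand out of the wall from radius 30 to 37 mm, each 10 mm wide, 66 to 72 mm above the underside.
- head: Fixed filter head: round aluminium housing, 98 mm diameter, top 248 mm above the bench, on an arm from a square green column at its +x side (95 to 135 mm from the mount's axis; foot plate 130 mm wide, 60 to 170 mm from the axis, 10 mm high). Origin: on the bench under the mount's vertical axis, z up. A small dark rib on the housing marks its front, -x.
- head_mouth (a point): Centre of the mouth, which faces down: on the mount's axis at the underside of the collar, 160 mm above the bench. Axes as the head's. Collar: 94 mm outside, 64 mm bore, three entry slots 16 mm wide to radius 40 mm, 120 degrees apart. Lugs enter at canister yaw = head yaw - 0.37 rad, but the collar's clocking is unseen and may be up to 0.25 rad off either way: search by feel.
- ledge (a point): On the mount's axis at the height of the collar's ledge top, 8 mm above the mouth. Feel for the slots with the lugs pressed lightly (about 5 N) against the collar's underside, turning until they rise. A spring seal (free face 15 mm above the mouth, 1 N plus 0.5 N per mm) pushes back as the lugs go up; with the lugs' undersides 1 to 4 mm above the ledge the canister can turn.
- seat (a point): Where the centre of the canister's underside is when locked, 99 mm above the bench. From the slots it turns counter-clockwise seen from above (growing yaw) 0.73 rad over the ledge; there each lug has a pocket 3 mm deep, with a solid stop about 0.06 rad past the pocket's middle. Ease the lift: the seal pushes the lugs down into the pockets. Riding on the ledge the underside is at 102 mm.
- slug: Bystander: solid steel bar end, 58 mm diameter, 105 mm tall, upright on the board. Origin: centre of its underside.
- disc: Bystander: dark steel disc, 72 mm diameter, 22 mm tall, on the board. Origin: centre of its underside.
- tube: Bystander: black plastic pipe offcut, 56 mm diameter, 130 mm tall, upright on the bench. Origin: centre of its underside.
- jug: Bystander: black oil bottle, 84 mm diameter, 202 mm tall, on the bench. Origin: centre of its underside.
There are look-alikes about, which are no part of the job. What is shaped like the canister but pink or red is not meant.

How it is judged:
On the way:
1. the canister's lugs have been pushed up through the entry slots to above the ledge (z of canister in the frame of head above 0.1008 m and horizontal distance between canister and head below 0.006 m), for 0.1 s.
At the end, for the whole second after the job is handed in: The canister hangs released and at rest in the head with its lugs down in the pockets: its underside is 96.5 to 100.4 mm above the bench, its axis is within 5 mm of the mount's, and it is upright within 0.06 rad (z of canister in the frame of head between 0.0965 and 0.1004 m and horizontal distance between canister and head below 0.005 m and angle between canister's own z axis and vertical below 0.06 rad and linear speed of canister below 0.01 m/s); the robot touches nothing.
It fails at once if the canister is forced against the head with more than 60 N (contact force between canister and head above 60 N).
It fails at once if the steel slug is moved by more than 20 mm (distance of slug from where it was at the start of the episode above 0.02 m).
It fails at once if the steel disc is moved by more than 20 mm (distance of disc from where it was at the start of the episode above 0.02 m).
It fails at once if the black tube is moved by more than 20 mm (distance of tube from where it was at the start of the episode above 0.02 m).
It fails at once if the oil jug is moved by more than 20 mm (distance of jug from where it was at the start of the episode above 0.02 m).
It also fails if it takes over 72 s, if anything falls off the work surface, if the arm or the gripper's body presses on something with over 40 N, if the wrist force passes 120 N, or if a joint passes its speed limit or range.

### The arm

A 6-joint arm with a two-finger parallel gripper is mounted at the origin on the work surface. World frame = base frame: x ahead of the robot, y to its left, z up, the work surface at z = 0. Lengths are in m, angles in rad, forces in N, time in s.
With the tool pointing down it reaches from about 0.4 to 0.925 m from the base axis. Payload 3.4 kg.
Tool frame: the origin (TCP) lies at the very end of the fingers, on their centre line; the grasp point (between the pads) lies 19 mm behind it; z points along the fingers, y is the direction in which the jaws open and shut (so a half turn about z gives the same grasp; the last joint's range is limited). The gripper opens to 85 mm and grips with 20 to 120 N. Pads are 22 mm wide; open, the fingers measure 114 mm over their backs; the gripper's body (76 mm by 85 mm) begins 54 mm behind the grasp point. The pads swing forward as they close: fully open they stand 13 mm farther back than shut.
Start: joints at [-1.333, 0.307, 1.506, -0, 1.328, -0.073], TCP at [0.176, -0.547, 0.231] pointing down, gripper open.
Joint ranges: [-3.12, 3.12], [-1.05, 2.28], [0.14, 2.33], [-1.42, 4.57], [0.1, 2.73], [-2.68, 2.68]. Speed limits (rad/s): [2.57, 2.57, 3.14, 3.14, 3.14, 3.14].

### API

Orientations are given as [roll, pitch, yaw] about the fixed x, y, z axes, in that order (R = Rz(yaw) Ry(pitch) Rx(roll)).
In Python, from bench import env gives the robot as it stands.
- The arm moves only by the tool apply_moves, never from a script. Its argument "rows" is one flat list of numbers, 7 for each row, row after row: the gripper command: -1 is shut, 1 is fully open, values between are in proportion, then the shift along the tool's x, y, z normalised to -1 to 1, where 1 is 0.04 m, then the turn, a rotation vector about the tool's x, y, z normalised to -1 to 1, where 1 is 0.08 rad. A call has 1 to 12 rows; each row shifts and turns the commanded pose from where the row before left it, along the tool's axes as they then stand; what a row does not reach is not made up. A row lasts 1/10 s, in which the tool goes at most 50 mm and 8.59 degrees, less where a joint would pass 70% of its speed; a pose out of reach is approached as far as the arm can. A call with a number of a shift or a turn outside -1 to 1 is refused whole. A call with a gripper value outside its range is refused whole. The fingers move at their own pace and stop on an object; "newtons" is the grip in N (left out, the last holds). Time passes only in rows, so rows that do not move let the fingers close. It gives the time, the measured TCP pose, the force and the opening at its end, in the units of the state.
- env.get_state(): the state, without advancing time (a new reading comes with each control period).
- env.grab_frame(name): name is "scene" or "top" or "wrist"; returns a dict with "pixels" (420x560x3 uint8, red, green, blue), "mtx" (3x3 intrinsics, pixels), "eye" and "orientation" of the camera in the world; the wrist camera has in their place "mount" (4x4, takes a point from camera to tool coordinates, whose origin is the TCP and whose axes are the flange's). Camera axes: x right, y down, z forward; pixel columns grow to the right and rows downward; lengths in m; the calibration is good to about 2 mm. A picture is of the moment at which its call begins: read the wrist's pose just before it. There is no depth.
- env.sign_off(): hands the job in, once; it reports no verdict.
The state is a dict: "t": time; "joint_pos": joint angles; "dq": joint speeds; "joint_torque": joint torques, N m; "ee_pos": TCP position; "tcp_rot": TCP orientation; "contact_force": force on the tool from outside, world axes, zero at the start; "torque": the same for the moment, N m; "width": opening from 0.0 (shut) to 1.0 (fully open).
Only numpy, scipy, OpenCV 4.12 (cv2) and the standard library are available. Lean on these libraries where they do the work, as an engineer would, in place of code of your own. Each camera call takes 0.05 s, during which the arm holds its last target. There are 200 camera calls.

## Working session

There is one attempt and no reset: what is moved stays moved. The work goes in short steps, Python scripts to look and compute and a tool call to move; the robot and the scene stay as the last step left them, time stands still between calls to the robot, and variables do not carry over. Pictures are saved under pics/ and viewed, about 8 in all and at most 12, crops included, and the job is handed in when it is done.

Besides the shell and the picture viewer there is one more tool, called after "Emit:" by a JSON object that holds its "fn" and its "kwargs", one argument or row to a line. apply_moves: Moves the arm, as the interface text tells. Scaled input: -1 to 1 covers 0.04 m each way for a shift and 0.08 rad each way for a turn. Its arguments: {"type":"object","properties":{"rows":{"type":"array"},"newtons":{"type":"number"}},"required":["rows"]}

```bash
mkdir -p pics; ls
cat > h.py <<'E'
import numpy as np,cv2
from scipy.spatial.transform import Rotation as Rot
from bench import env
def cam(n):
    s=env.get_state(); f=env.grab_frame(n)
    K=np.array(f['mtx'])
    if n=='wrist':
        T=np.eye(4);T[:3,:3]=Rot.from_euler('xyz',s['tcp_rot']).as_matrix();T[:3,3]=s['ee_pos']
        M=T@np.array(f['mount']);R=M[:3,:3];e=M[:3,3]
    else:
        R=np.array(f['orientation']);e=np.array(f['eye'])
        if R.shape!=(3,3): R=(Rot.from_quat(R) if R.size==4 else Rot.from_euler('xyz',R)).as_matrix()
    return np.array(f['pixels']),K,R,e
def save(n,img): cv2.imwrite('pics/'+n,img[:,:,::-1])
def ray(K,R,e,u,v,z):
    d=R@np.linalg.inv(K)@np.array([u,v,1.]); return e+d*(z-e[2])/d[2]
def proj(K,R,e,p):
    q=K@(R.T@(np.array(p)-e)); return q[:2]/q[2]
def st():
    s=env.get_state(); 
    for k in ('t','ee_pos','tcp_rot','contact_force','torque','width','joint_pos'): print(k,np.round(s[k],4))
E
python3 - <<'E'
from h import *
st()
for n in ('scene','top'):
    f=env.grab_frame(n); print(n,f['mtx'],f['eye'],f['orientation']); save(n+'0.png',np.array(f['pixels']))
E
```

```text
pics
t 0.0
ee_pos [ 0.1756 -0.5468  0.2304]
tcp_rot [-3.1395e+00 -1.0000e-04  3.1080e-01]
contact_force [-0.3921  0.532  -0.5214]
torque [-0.0005  0.0053 -0.0118]
width 1.0032
joint_pos [-1.3335  0.3076  1.5077 -0.      1.3284 -0.0735]
scene [[395.3328024    0.         280.7455715 ]
 [  0.         395.3328024  211.46957442]
 [  0.           0.           1.        ]] [1.24338361 0.02925321 0.61888304] [-2.11715974  0.00402975  1.62040935]
top [[502.02592436   0.         279.4483677 ]
 [  0.         502.02592436 209.24823883]
 [  0.           0.           1.        ]] [ 0.22504531 -0.01863701  1.61013362] [-2.97542838 -0.00687155 -1.58914584]
```

View pics/scene0.png

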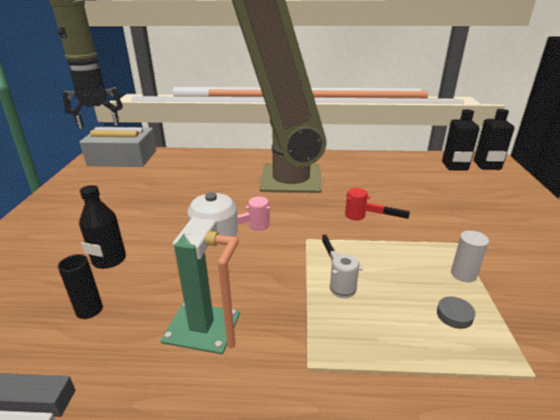

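View pics/top0.png

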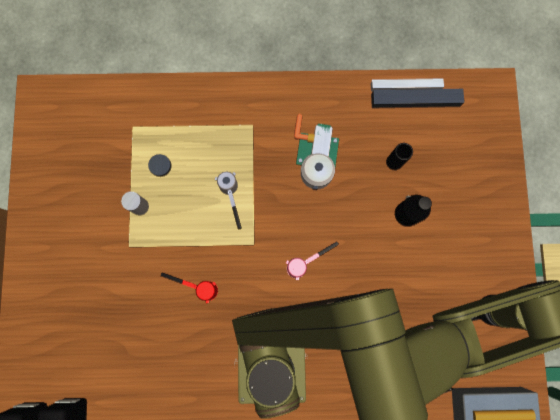

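Scene and top: canister at (227,181) in top, with its handle towards (240,228). The head's housing is at (318,170), its column at (322,143), and an orange pipe runs on the +y side. The pink and red look-alikes are at (297,267) and (205,290).

Run:
```python
from h import *
I,K,R,e=cam('top')
for nm,uv,z in [('can',(227,181),.092),('hend',(240,228),.061),('head',(318,170),.248),('colTop',(322,143),.24),('slug',(131,201),.117),('disc',(160,165),.034),('tube',(403,151),.13),('jug',(424,203),.2),('orange',(298,118),.2),('pink',(297,267),.08)]:
    print(nm,ray(K,R,e,*uv,z).round(3))
a=cv2.resize(I[110:240,195:365],None,fx=4.7,fy=4.6,interpolation=cv2.INTER_CUBIC); save('topz.png',a)
```

```text
can [0.571 0.127 0.092]
hend [0.428 0.09  0.061]
head [ 0.562 -0.142  0.248]
colTop [ 0.643 -0.156  0.24 ]
slug [0.508 0.414 0.117]
disc [0.64  0.348 0.034]
tube [ 0.647 -0.414  0.13 ]
jug [ 0.472 -0.446  0.2  ]
orange [ 0.732 -0.092  0.2  ]
pink [ 0.303 -0.084  0.08 ]
```

View pics/topz.png

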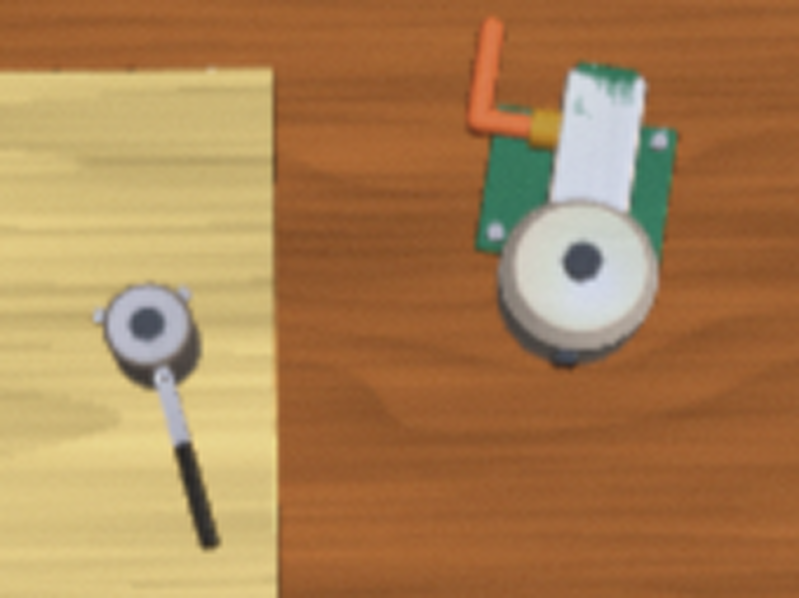

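Run:
```python
from h import *
I,K,R,e=cam('top')
Z=lambda x,y:(195+(x+.5)/4.7-.5,110+(y+.5)/4.6-.5)
P=lambda x,y,z:ray(K,R,e,*Z(x,y),z)
c=P(147,323,.094);h=P(209,547,.055); print('can',c.round(4),'end',h.round(4),np.hypot(*(c-h)[:2]),'yaw',np.arctan2(*(c-h)[1::-1]))
b1=P(496,231,.012);b2=P(660,140,.012);m=(b1+b2)/2
print('bolts',b1.round(4),b2.round(4),'yaw',np.arctan2(*(b2-b1)[1::-1])+np.pi/4)
hd=P(583,261,.25);d=m-hd;print('head',hd.round(4),'mid',m.round(4),np.hypot(*d[:2]),'yaw',np.arctan2(d[1],d[0]))
# housing ellipse: top rim segmentation in the zoom by brightness
for z,n in((.248,'rim'),):
    g=cv2.cvtColor(I,cv2.COLOR_RGB2HSV); M=((g[...,1]<60)&(g[...,2]>120)).astype(np.uint8); M[:,:295]=0;M[:,345:]=0;M[:153]=0;M[195:]=0
    ys,xs=np.nonzero(M);print(n,xs.min(),xs.max(),ys.min(),ys.max(),P(0,0,z)[:0],ray(K,R,e,xs.min(),168,z).round(4),ray(K,R,e,xs.max(),168,z).round(4))
```

```text
can [0.5741 0.1301 0.094 ] end [0.4268 0.0929 0.055 ] 0.1518923340651736 yaw 0.24725106627743837
bolts [ 0.6562 -0.1055  0.012 ] [ 0.7217 -0.2226  0.012 ] yaw -0.27527656537461787
head [ 0.5724 -0.1437  0.25  ] mid [ 0.6889 -0.164   0.012 ] 0.11832063271179971 yaw -0.17266252017068764
rim 299 334 153 185 [] [ 0.569  -0.0889  0.248 ] [ 0.5674 -0.1866  0.248 ]
```

Emit:
{"fn": "apply_moves", "kwargs": {
  "rows": [1, 0.7, 1, -0.7, 0, 0, 0, 1, 0.7, 1, -0.7, 0, 0, 0, 1, 0.7, -1, -0.7, 0, 0, 0, 1, 0.7, -1, 0, 0, 0, 0, 1, 0.7, -1, 0, 0, 0, 0, 1, 0.7, -1, 0, 0, 0, 0]
}}

```text
t: 0.8
ee_pos: [0.3014, -0.4169, 0.3055]
tcp_rot: [-3.141, -0.0, 0.31]
contact_force: [0.1, -0.4, -0.6]
width: 1.003
```

Emit:
{"fn": "apply_moves", "kwargs": {
  "rows": [1, 0.8, -0.95, -0.3, 0, 0, 0, 1, 0.8, -0.95, -0.3, 0, 0, 0, 1, 0.8, -0.95, -0.3, 0, 0, 0, 1, 0.8, -0.95, -0.3, 0, 0, 0, 1, 0.8, -0.95, -0.3, 0, 0, 0, 1, 0.8, -0.95, 0, 0, 0, 0, 1, 0, 0, 0, 0, 0, 0, 1, 0, 0, 0, 0, 0, 0]
}}

```text
t: 1.6
ee_pos: [0.4122, -0.1466, 0.3646]
tcp_rot: [3.141, 0.0, 0.315]
contact_force: [1.0, 0.1, 0.8]
width: 1.0
```

Run:
```python
from h import *
I,K,R,e=cam('wrist');save('w1.png',I);np.savez('w1',I=I,K=K,R=R,e=e);st();print(e.round(4),R.round(3),K[0,0]);print(proj(K,R,e,[.57,-.14,.248]),proj(K,R,e,[.573,.13,.092]))
```

```text
t 1.65
ee_pos [ 0.4118 -0.1477  0.3644]
tcp_rot [3.1412e+00 9.0000e-04 3.1220e-01]
contact_force [ 0.2115  0.4093 -0.5338]
torque [-0.0193 -0.0188  0.0027]
width 1.0014
joint_pos [-4.4020e-01  2.6900e-02  1.5286e+00 -9.0000e-04  1.5864e+00  8.1830e-01]
[ 0.4793 -0.124   0.5069] [[ 0.309 -0.913 -0.265]
 [-0.951 -0.297 -0.085]
 [-0.001  0.278 -0.961]] 339.30708038924536
[342.16952581 -13.624556  ] [ 72.40352743 -54.83925738]
```

View pics/w1.png

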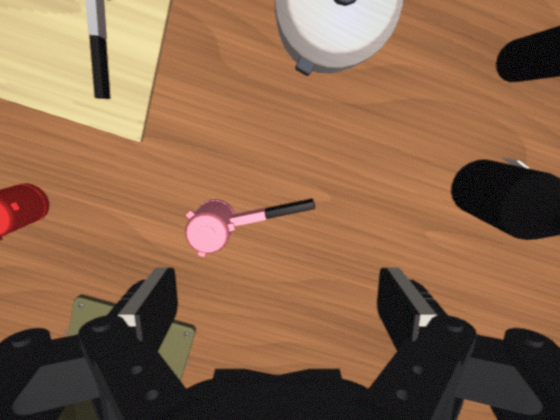

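Emit:
{"fn": "apply_moves", "kwargs": {
  "rows": [1, 1, 0.3, 0, 0, 0, 0, 1, 1, 0.3, 0, 0, 0, 0, 1, 0.9, 0.3, 0, 0, 0, 0, 1, 0, 0, 0, 0, 0, 0, 1, 0, 0, 0, 0, 0, 0]
}}

```text
t: 2.15
ee_pos: [0.5332, -0.1486, 0.3632]
tcp_rot: [-3.14, 0.003, 0.308]
contact_force: [-0.3, 0.1, -0.7]
width: 1.002
```

Run:
```python
from h import *
I,K,R,e=cam('wrist');save('w2.png',I);np.savez('w2',I=I,K=K,R=R,e=e);st();print(proj(K,R,e,[.57,-.14,.248]),proj(K,R,e,[.573,.13,.092]))
```

```text
t 2.2
ee_pos [ 0.5325 -0.1483  0.3637]
tcp_rot [-3.1406e+00  2.4000e-03  3.0820e-01]
contact_force [ 0.0414 -0.3188  0.4586]
torque [-0.0295  0.0442  0.0341]
width 0.9988
joint_pos [-3.4760e-01  2.0400e-01  1.3219e+00 -6.0000e-04  1.6182e+00  9.1500e-01]
[282.30334143 158.74557475] [53.81996613 65.31349415]
```

View pics/w2.png

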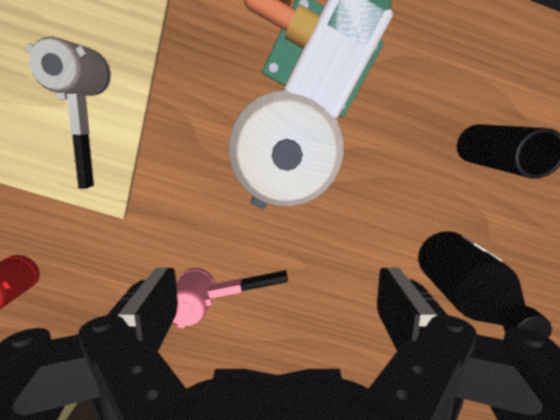

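The wrist view shows the head rim centred at about (286,149), the rib at (259,203), the white arm running up right, and the canister top at (53,64) with its handle end at (85,187).

Run:
```python
from h import *
d=np.load('w2.npz');I,K,R,e=[d[k] for k in 'IKRe']
g=cv2.cvtColor(I,cv2.COLOR_RGB2HSV)
M=((g[...,1]<70)&(g[...,2]>90)).astype(np.uint8)
# rim: radial edge scan from centre
pts=[]
for a in np.linspace(-.5,np.pi+.5,60):   # lower part & sides, skip arm
    for r in np.arange(40,75,.5):
        u,v=286.5+r*np.cos(a),148.5+r*np.sin(a)
        if not M[int(round(v)),int(round(u))]: pts.append((u,v));break
pts=np.array(pts)
W=np.array([ray(K,R,e,u,v,.248)[:2] for u,v in pts])
def circ(W):
    A=np.c_[2*W,np.ones(len(W))];s=np.linalg.lstsq(A,(W**2).sum(1),rcond=None)[0];return s[:2],np.sqrt(s[2]+s[:2]@s[:2])
c,r=circ(W)
for _ in range(3):
    k=abs(np.hypot(*(W-c).T)-r)<.0015;c,r=circ(W[k])
print('rim',c.round(4),r.round(4),k.sum())
# arm axis
A=M.copy();A[86:]=0;A[:,:285]=0;A[:,400:]=0
L=[]
for v in range(30,84,4):
    xs=np.nonzero(A[v])[0]; xs=xs[(xs>290)]
    if len(xs): L.append((v,xs.min(),xs.max()))
print(L)
for z in(.2,.24):
    for j in(1,2):
        P=np.array([ray(K,R,e,l[j],l[0],z)[:2] for l in L[3:]]);p=np.polyfit(P[:,0],P[:,1],1);print(z,j,'yaw',np.arctan(p[0]),'y at cx',np.polyval(p,c[0]))
for z in(.17,.21,.24):
    q=ray(K,R,e,258,203,z)[:2];w=c-q;print('rib',z,np.hypot(*w),np.arctan2(w[1],w[0]))
b=ray(K,R,e,274,69,.012);print('bolt',b, 'rel yaw',np.arctan2(*(b[:2]-c)[::-1]),np.hypot(*(b[:2]-c)))
t=ray(K,R,e,53,64,.092);h=ray(K,R,e,85,187,.061);print('can',t.round(4),h.round(4),np.hypot(*(t-h)[:2]),np.arctan2(*(t-h)[1::-1]))
b1=ray(K,R,e,79,100,.061);print('handle axis yaw',np.arctan2(*(b1-h)[1::-1]))
```

```text
rim [ 0.5767 -0.1405] 0.0431 57
[(30, np.int64(314), np.int64(385)), (34, np.int64(312), np.int64(382)), (38, np.int64(310), np.int64(380)), (42, np.int64(291), np.int64(382)), (46, np.int64(298), np.int64(377)), (50, np.int64(302), np.int64(379)), (54, np.int64(300), np.int64(377)), (58, np.int64(298), np.int64(375)), (62, np.int64(296), np.int64(373)), (66, np.int64(294), np.int64(370)), (70, np.int64(292), np.int64(368)), (74, np.int64(291), np.int64(366)), (78, np.int64(291), np.int64(364)), (82, np.int64(291), np.int64(362))]
0.2 1 yaw 0.10292630622471884 y at cx -0.13477397077836223
0.2 2 yaw -0.11567841598415593 y at cx -0.1788908703626772
0.24 1 yaw 0.10292630622471778 y at cx -0.13402699489619613
0.24 2 yaw -0.1156784159841586 y at cx -0.17167056752948734
rib 0.17 0.06679619879701096 -0.09419022122983763
rib 0.21 0.05614727502624795 -0.12856653099464688
rib 0.24 0.048220930040606555 -0.1642809404091836
bolt [ 0.65309706 -0.10453429  0.012     ] rel yaw 0.4403820219506865 0.08446025132181718
can [0.5741 0.1311 0.092 ] [0.4316 0.0902 0.061 ] 0.14826840912185857 0.2790109633110025
handle axis yaw 0.21729478310291098
```

Run:
```python
from h import *
d=np.load('w2.npz');I,K,R,e=[d[k] for k in 'IKRe']
print('dot',*[ray(K,R,e,287,154.5,z).round(4) for z in (.248,.258)])
V=I.max(2)[148];print(V[222:236],V[338:352]);print(I.max(2)[84:100,286],I.max(2)[198:214,286])
def circ(W):
    A=np.c_[2*W,np.ones(len(W))];s=np.linalg.lstsq(A,(W**2).sum(1),rcond=None)[0];return s[:2],np.sqrt(s[2]+s[:2]@s[:2])
S=cv2.cvtColor(I,cv2.COLOR_RGB2HSV)[...,1]
pts=[]
for a in np.linspace(-.4,np.pi+.6,60):
    for r in np.arange(45,75,.5):
        u,v=286.5+r*np.cos(a),148.5+r*np.sin(a)
        if S[int(round(v)),int(round(u))]>90: pts.append((u,v));break
for z in(.2,.21,.22,.248):
    W=np.array([ray(K,R,e,u,v,z)[:2] for u,v in pts]);c,r=circ(W)
    for _ in range(3):
        k=abs(np.hypot(*(W-c).T)-r)<.0015;c,r=circ(W[k])
    print(z,c.round(4),r.round(4),k.sum())
# top-view arm edges
f=env.grab_frame('top');T=np.array(f['pixels']);Kt=np.array(f['mtx']);et=np.array(f['eye']);Rt=Rot.from_euler('xyz',f['orientation']).as_matrix()
save('top2.png',T)
a=cv2.resize(I[30:230,215:415],None,fx=3,fy=3,interpolation=cv2.INTER_CUBIC);save('w2z.png',a)
```

```text
dot [ 0.5741 -0.1424  0.248 ] [ 0.5751 -0.1418  0.258 ]
[158 159 162 158 158 161 154 151 153 153 148 152 153 160] [190 189 187 183 181 171 161 163 163 167 164 164 163 165]
[155 175 188 199 198 194 189 183 177 174 173 173 173 175 176 182] [221 215 199 178 170 168 167 166 163 162 159 160 162 168 170 168]
0.2 [ 0.5721 -0.1433] 0.0515 57
0.21 [ 0.5731 -0.1427] 0.0498 57
0.22 [ 0.574  -0.1422] 0.0481 57
0.248 [ 0.5767 -0.1407] 0.0434 57
```

View pics/w2z.png

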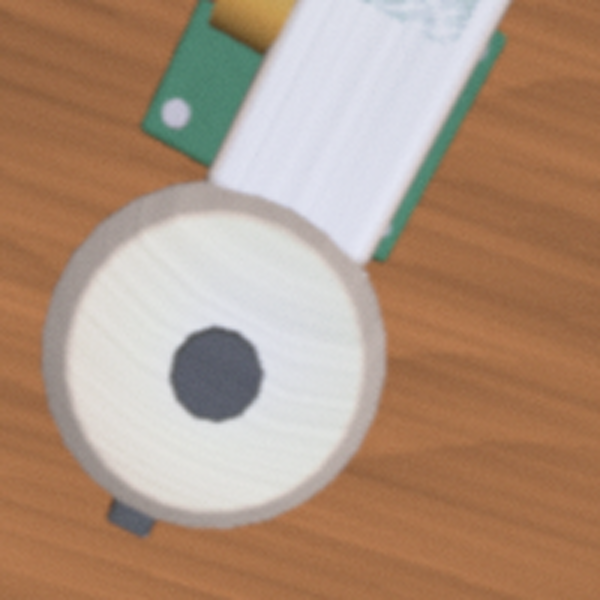

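Run:
```python
from h import *
d=np.load('w2.npz');I,K,R,e=[d[k] for k in 'IKRe']
Z=lambda x,y:(215+(x+.5)/3-.5,30+(y+.5)/3-.5)
c=np.array([.5733,-.143])
for a,b in(((363,255),(505,8)),((215,180),(302,8))):
    P=ray(K,R,e,*Z(*a),.235);Q=ray(K,R,e,*Z(*b),.235);print('edge',P.round(4),Q.round(4),np.arctan2(*(Q-P)[1::-1]))
for uv in((132,516),):
  for z in(.2,.22,.235):
    q=c-ray(K,R,e,*Z(*uv),z)[:2];print('rib',np.hypot(*q),np.arctan2(q[1],q[0]))
A=ray(K,R,e,*Z(142,128),.01);B=ray(K,R,e,*Z(383,260),.01);w=B-A;print('plate front edge',A.round(4),B.round(4),np.hypot(*w[:2]),np.arctan2(w[1],w[0])+np.pi/2)
```

```text
edge [ 0.6129 -0.1693  0.235 ] [ 0.6766 -0.1818  0.235 ] -0.19410145685777147
edge [ 0.6186 -0.1277  0.235 ] [ 0.6618 -0.1355  0.235 ] -0.1782846391950378
rib 0.05436230218601651 -0.1702436990247302
rib 0.04922282522308173 -0.1980078465898486
rib 0.0453980424724769 -0.22294205159091746
plate front edge [ 0.6444 -0.0902  0.01  ] [ 0.6235 -0.2145  0.01  ] 0.12608415700078177 -0.16589050419146822
```

Emit:
{"fn": "apply_moves", "kwargs": {
  "rows": [1, 0.05, -0.93, 0, 0, 0, 0, 1, 0.05, -0.93, 0, 0, 0, 0, 1, 0.05, -0.93, 0, 0, 0, 0, 1, 0.05, -0.93, 0, 0, 0, 0, 1, 0.05, -0.93, 0.7, 0, 0, 0, 1, 0.05, -0.93, 0.7, 0, 0, 0, 1, 0.05, -0.93, 0.7, 0, 0, 0, 1, 0, 0, 0.9, 0, 0, 0.75, 1, 0, 0, 0.9, 0, 0, 0, 1, 0, 0, 0.6, 0, 0, 0, 1, 0, 0, 0, 0, 0, 0, 1, 0, 0, 0, 0, 0, 0]
}}

```text
t: 3.45
ee_pos: [0.4668, 0.105, 0.1854]
tcp_rot: [3.141, -0.0, 0.25]
contact_force: [1.1, -0.2, 0.3]
width: 1.0
```

Run:
```python
from h import *
I,K,R,e=cam('wrist');save('w3.png',I);np.savez('w3',I=I,K=K,R=R,e=e);st();print(proj(K,R,e,[.574,.1305,.092]),proj(K,R,e,[.467,.103,.061]),proj(K,R,e,[.4277,.0932,.061]))
```

```text
t 3.5
ee_pos [0.4679 0.1052 0.1862]
tcp_rot [ 3.1412e+00 -2.4000e-03  2.4980e-01]
contact_force [-0.196  -0.6044  0.2242]
torque [ 0.0563 -0.0254  0.0251]
width 1.0011
joint_pos [ 1.3310e-01  2.1570e-01  1.7656e+00 -1.0000e-04  1.1579e+00  1.4541e+00]
[281.12587658  49.01727142] [280.49557877 204.51454927] [280.09945264 250.75220569]
```

View pics/w3.png

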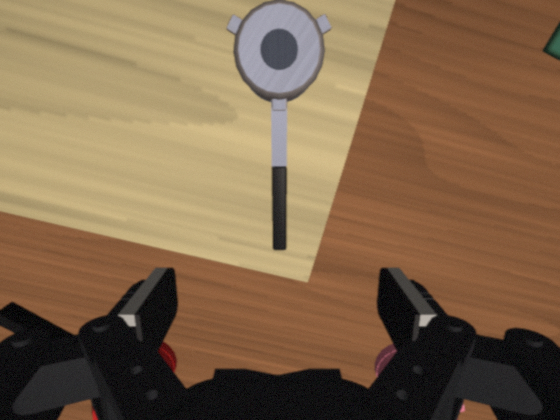

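Emit:
{"fn": "apply_moves", "kwargs": {
  "newtons": 110,
  "rows": [1, 0, 0.04, 0.9, 0, 0, 0, 1, 0, 0, 0.9, 0, 0, 0, 1, 0, 0, 0.9, 0, 0, 0, 1, 0, 0, 0.7, 0, 0, 0, 1, 0, 0, 0.48, 0, 0, 0, -1, 0, 0, 0, 0, 0, 0, -1, 0, 0, 0, 0, 0, 0, -1, 0, 0, 0, 0, 0, 0, -1, 0, 0, 0, 0, 0, 0, -1, 0, 0, 0, 0, 0, 0, -1, 0, 0, 0, 0, 0, 0, -1, 0, 0, 0, 0, 0, 0]
}}

```text
t: 4.7
ee_pos: [0.4682, 0.1042, 0.0302]
tcp_rot: [3.141, -0.002, 0.251]
contact_force: [-0.8, -0.4, 6.4]
width: 0.12
```

Run:
```python
from h import *
st()
```

```text
t 4.7
ee_pos [0.4682 0.1042 0.0302]
tcp_rot [ 3.1413e+00 -1.8000e-03  2.5080e-01]
contact_force [-0.7695 -0.3502  6.3653]
torque [-0.0508 -0.2474 -0.0229]
width 0.12
joint_pos [ 1.3090e-01  4.3190e-01  1.9532e+00 -1.0000e-04  7.5470e-01  1.4510e+00]
```

Emit:
{"fn": "apply_moves", "kwargs": {
  "rows": [-1, 0, 0, -0.5, 0, 0, 0, -1, 0, 0, -0.5, 0, 0, 0, -1, 0, 0.4, 0, 0, 0, 0.8, -1, 0, 0.4, 0, 0, 0, 0.8, -1, 0, 0.4, 0, 0, 0, 0.8, -1, 0, 0.4, 0, 0, 0, 0.8, -1, 0, 0.4, 0, 0, 0, 0.8, -1, 0, 0.4, 0, 0, 0, 0.8, -1, 0, 0.4, 0, 0, 0, 0.8, -1, 0, 0.4, 0, 0, 0, 0.8, -1, 0, 0, 0, 0, 0, 0, -1, 0, 0, 0, 0, 0, 0]
}}

```text
t: 5.9
ee_pos: [0.4705, -0.0224, 0.0691]
tcp_rot: [-3.141, 0.001, -0.261]
contact_force: [-0.4, -0.1, -2.5]
width: 0.127
```

Run:
```python
from h import *
st();I,K,R,e=cam('wrist');save('w4.png',I);np.savez('w4',I=I,K=K,R=R,e=e)
```

```text
t 5.9
ee_pos [ 0.4705 -0.0224  0.0691]
tcp_rot [-3.1413e+00  1.2000e-03 -2.6130e-01]
contact_force [-0.3862 -0.0822 -2.4722]
torque [0.079  0.1778 0.0163]
width 0.1269
joint_pos [-1.3760e-01  3.6080e-01  1.9298e+00  5.0000e-04  8.5220e-01  1.6942e+00]
```

View pics/w4.png

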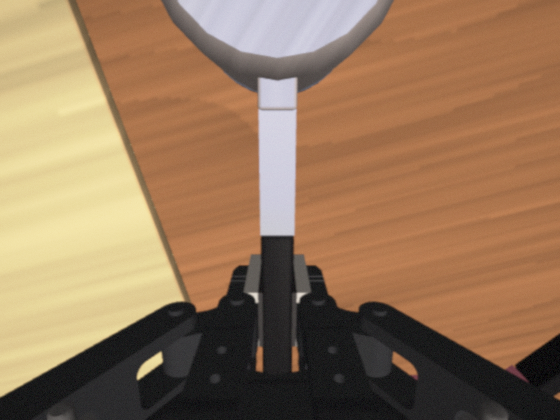

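```bash
cat >> h.py <<'E'
H=np.array([.573,-.143]); L=.109; YO=0.0
def plan(H=H,psi=None,L=L):
    """canister axis error vs head in tool axes; shift/turn to reach head axis at yaw psi"""
    s=env.get_state();y=s['tcp_rot'][2];t=np.array(s['ee_pos'])
    x=np.array([np.cos(y),np.sin(y)]);yt=np.array([np.sin(y),-np.cos(y)])
    c=t[:2]+L*x+YO*yt
    print('t',round(s['t'],2),'axis',c.round(4),'yaw',round(y,4),'tilt',np.round([abs(s['tcp_rot'][0])-np.pi,s['tcp_rot'][1]],4),'under z',round(t[2]-.018,4),'F',np.round(s['contact_force'],1),'M',np.round(s['torque'],2),'w',round(s['width'],3))
    if psi is None: psi=y
    X=np.array([np.cos(psi),np.sin(psi)]);d=H-L*X-t[:2]
    print('shift tool xy mm',np.round([d@x*1e3,d@yt*1e3],1),'turn z',round(y-psi,3))
E
python3 - <<'E'
from h import *
d=np.load('w4.npz');K,R,e=[d[k] for k in 'KRe']
s=env.get_state();T=Rot.from_euler('xyz',s['tcp_rot']).as_matrix();t=np.array(s['ee_pos'])
for uv in((260,236),(295,236),(258,108),(297,108)):
    p=ray(K,R,e,*uv,t[2]+.03);print((T.T@(p-t)).round(4))
plan(psi=-.82)
E
```

```text
[ 0.0288 -0.0063 -0.03  ]
[ 0.0288  0.006  -0.03  ]
[ 0.0719 -0.0063 -0.0301]
[ 0.0719  0.006  -0.0301]
t 5.95 axis [ 0.576  -0.0502] yaw -0.2606 tilt [-0.0003  0.0008] under z 0.0512 F [ 0.9  0.3 -1. ] M [0.05 0.2  0.03] w 0.121
shift tool xy mm [37.6 32.6] turn z 0.559
```

Emit:
{"fn": "apply_moves", "kwargs": {
  "rows": [-1, 0, 0, 0, 0, 0, 1, -1, 0, 0, 0, 0, 0, 1, -1, 0, 0, 0, 0, 0, 1, -1, 0, 0, 0, 0, 0, 1, -1, 0, 0, 0, 0, 0, 1, -1, 0, 0, 0, 0, 0, 1, -1, 0, 0, 0, 0, 0, 1, -1, 0.6, 0.1, 0, 0, 0, 0, -1, 0.63, 0.09, 0, 0, 0, 0, -1, 0, 0, 0, 0, 0, 0, -1, 0, 0, 0, 0, 0, 0]
}}

```text
t: 7.05
ee_pos: [0.499, -0.0631, 0.0692]
tcp_rot: [-3.142, 0.001, -0.821]
contact_force: [-0.3, 0.3, -2.5]
width: 0.123
```

Run:
```python
from h import *
plan(psi=-.82)
for n in('scene',):
    I,K,R,e=cam(n); 
    u=proj(K,R,e,[.573,-.143,.13]);print(u)
    x,y=int(u[0]),int(u[1]);a=I[max(y-80,0):y+70,max(x-90,0):x+90];save('s1.png',cv2.resize(a,None,fx=4,fy=4,interpolation=cv2.INTER_CUBIC))
```

```text
t 7.05 axis [ 0.5733 -0.1429] yaw -0.821 tilt [-0.      0.0008] under z 0.0512 F [-0.3  0.3 -2.5] M [ 0.14  0.14 -0.  ] w 0.123
shift tool xy mm [-0.2  0.4] turn z -0.001
[215.86392348 242.69815742]
```

View pics/s1.png

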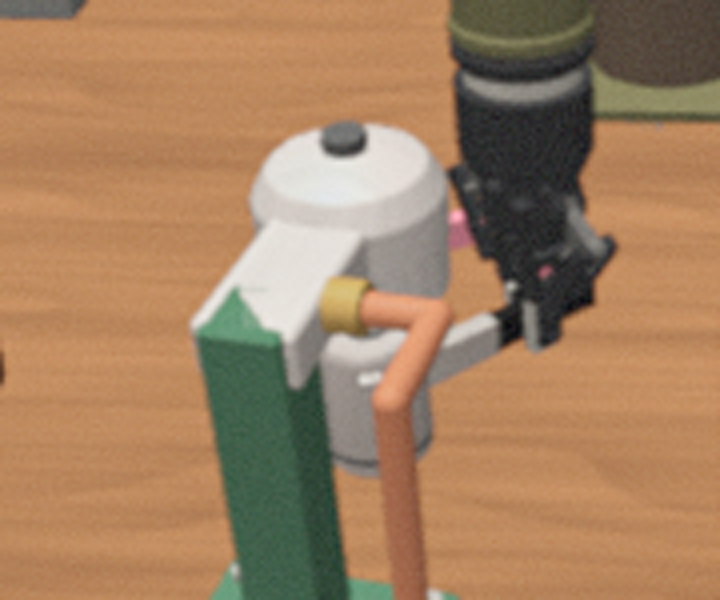

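The canister is under the head and held level. Raising it to just under the mouth, then gently into contact.

Emit:
{"fn": "apply_moves", "kwargs": {
  "rows": [-1, 0, 0, -0.3, 0, 0, 0, -1, 0, 0, -0.3, 0, 0, 0, -1, 0, 0, -0.08, 0, 0, 0, -1, 0, 0, -0.05, 0, 0, 0, -1, 0, 0, -0.05, 0, 0, 0, -1, 0, 0, 0, 0, 0, 0]
}}

```text
t: 7.7
ee_pos: [0.4986, -0.0634, 0.1005]
tcp_rot: [3.141, 0.0, -0.821]
contact_force: [-0.0, 0.7, -1.1]
width: 0.119
```

Emit:
{"fn": "apply_moves", "kwargs": {
  "rows": [-1, 0, 0, -0.025, 0, 0, 0, -1, 0, 0, -0.025, 0, 0, 0, -1, 0, 0, -0.025, 0, 0, 0, -1, 0, 0, -0.025, 0, 0, 0, -1, 0, 0, 0, 0, 0, 0]
}}

```text
t: 8.2
ee_pos: [0.4991, -0.0637, 0.1047]
tcp_rot: [-3.141, -0.0, -0.821]
contact_force: [0.6, 0.2, -1.7]
width: 0.121
```

Emit:
{"fn": "apply_moves", "kwargs": {
  "rows": [-1, 0, 0, -0.025, 0, 0, 0, -1, 0, 0, -0.025, 0, 0, 0, -1, 0, 0, 0, 0, 0, 0]
}}

```text
t: 8.5
ee_pos: [0.499, -0.0637, 0.1068]
tcp_rot: [-3.141, -0.0, -0.821]
contact_force: [0.7, -0.1, -2.0]
width: 0.119
```

Run:
```python
from h import *
plan()
```

```text
t 8.5 axis [ 0.5733 -0.1435] yaw -0.8212 tilt [-0.0002 -0.0002] under z 0.0888 F [ 0.7 -0.1 -2. ] M [ 0.2   0.13 -0.03] w 0.119
shift tool xy mm [-0.6 -0.1] turn z 0.0
```

Emit:
{"fn": "apply_moves", "kwargs": {
  "rows": [-1, 0, 0, -0.015, 0, 0, 0, -1, 0, 0, -0.015, 0, 0, 0, -1, 0, 0, 0, 0, 0, 0]
}}

```text
t: 8.8
ee_pos: [0.4988, -0.0636, 0.1078]
tcp_rot: [3.141, 0.0, -0.821]
contact_force: [-0.3, 0.4, -2.1]
width: 0.121
```

Emit:
{"fn": "apply_moves", "kwargs": {
  "rows": [-1, 0, 0, -0.015, 0, 0, 0, -1, 0, 0, -0.015, 0, 0, 0, -1, 0, 0, 0, 0, 0, 0]
}}

```text
t: 9.1
ee_pos: [0.4986, -0.0635, 0.1088]
tcp_rot: [3.141, 0.001, -0.821]
contact_force: [0.0, 0.3, -4.1]
width: 0.116
```

Emit:
{"fn": "apply_moves", "kwargs": {
  "rows": [-1, 0, 0, -0.015, 0, 0, 0, -1, 0, 0, 0, 0, 0, 0]
}}

```text
t: 9.3
ee_pos: [0.4985, -0.0634, 0.1093]
tcp_rot: [3.141, 0.001, -0.821]
contact_force: [-0.2, -0.2, -6.5]
width: 0.12
```

Emit:
{"fn": "apply_moves", "kwargs": {
  "rows": [-1, 0, 0, -0.01, 0, 0, 0, -1, 0, 0, 0, 0, 0, 0]
}}

```text
t: 9.5
ee_pos: [0.4985, -0.0634, 0.1097]
tcp_rot: [3.141, 0.001, -0.821]
contact_force: [0.3, 0.1, -6.6]
width: 0.122
```

Emit:
{"fn": "apply_moves", "kwargs": {
  "rows": [-1, 0.001, 0.082, 0, 0, 0, -0.375, -1, 0.001, 0.082, 0, 0, 0, -0.375, -1, 0, 0, 0, 0, 0, 0]
}}

```text
t: 9.8
ee_pos: [0.4947, -0.0687, 0.1105]
tcp_rot: [-3.141, -0.002, -0.761]
contact_force: [1.1, -0.1, -0.7]
width: 0.126
```

Run:
```python
from h import *
plan()
```

```text
t 9.8 axis [ 0.5736 -0.1439] yaw -0.7611 tilt [-0.0003 -0.0016] under z 0.0925 F [ 1.1 -0.1 -0.7] M [ 0.12  0.18 -0.03] w 0.126
shift tool xy mm [-1.1 -0.2] turn z 0.0
```

Emit:
{"fn": "apply_moves", "kwargs": {
  "rows": [-1, -0.01, 0, -0.02, 0, 0, 0, -1, 0, 0, -0.02, 0, 0, 0, -1, 0, 0, 0, 0, 0, 0]
}}

```text
t: 10.1
ee_pos: [0.4945, -0.0681, 0.1121]
tcp_rot: [-3.141, -0.001, -0.761]
contact_force: [0.5, 0.2, -1.6]
width: 0.122
```

Run:
```python
from h import *
plan()
```

```text
t 10.1 axis [ 0.5734 -0.1433] yaw -0.7614 tilt [-0.0006 -0.0011] under z 0.0941 F [ 0.5  0.2 -1.6] M [0.13 0.11 0.  ] w 0.122
shift tool xy mm [-0.5  0.1] turn z 0.0
```

Emit:
{"fn": "apply_moves", "kwargs": {
  "rows": [-1, 0.001, 0.109, 0, 0, 0, -0.5, -1, 0, 0, -0.025, 0, 0, 0, -1, 0, 0, -0.025, 0, 0, 0, -1, 0, 0, -0.025, 0, 0, 0, -1, 0, 0, 0, 0, 0, 0]
}}

```text
t: 10.6
ee_pos: [0.4915, -0.0713, 0.1146]
tcp_rot: [-3.141, -0.001, -0.722]
contact_force: [3.7, -0.8, -5.3]
width: 0.119
```

Run:
```python
from h import *
plan()
```

```text
t 10.6 axis [ 0.5733 -0.1433] yaw -0.7218 tilt [-0.0003 -0.0005] under z 0.0966 F [ 3.7 -0.8 -5.3] M [ 0.09 -0.01 -0.14] w 0.119
shift tool xy mm [-0.4  0. ] turn z 0.0
```

Emit:
{"fn": "apply_moves", "kwargs": {
  "rows": [-1, 0.015, 0, 0, 0, 0, 0, -1, 0, 0, 0, 0, 0, 0]
}}

```text
t: 10.8
ee_pos: [0.4915, -0.0714, 0.1145]
tcp_rot: [-3.141, 0.0, -0.721]
contact_force: [3.5, -0.1, -4.8]
width: 0.121
```

Emit:
{"fn": "apply_moves", "kwargs": {
  "rows": [-1, 0.001, -0.055, 0, 0, 0, 0.25, -1, 0, 0, 0, 0, 0, 0]
}}

```text
t: 11.0
ee_pos: [0.4925, -0.0697, 0.1146]
tcp_rot: [3.141, 0.001, -0.742]
contact_force: [1.0, -1.2, -2.5]
width: 0.124
```

Run:
```python
from h import *
plan()
```

```text
t 11.0 axis [ 0.5728 -0.1433] yaw -0.7416 tilt [-0.0006  0.0007] under z 0.0966 F [ 1.  -1.2 -2.5] M [0.12 0.05 0.  ] w 0.124
shift tool xy mm [-0.1 -0.4] turn z 0.0
```

Emit:
{"fn": "apply_moves", "kwargs": {
  "rows": [-1, 0, -0.03, -0.025, 0, 0, 0.14, -1, 0, 0, -0.025, 0, 0, 0, -1, 0, 0, -0.025, 0, 0, 0, -1, 0, 0, 0, 0, 0, 0]
}}

```text
t: 11.4
ee_pos: [0.493, -0.0688, 0.1175]
tcp_rot: [3.141, 0.001, -0.752]
contact_force: [-0.1, -1.1, -3.8]
width: 0.122
```

Run:
```python
from h import *
plan()
```

```text
t 11.4 axis [ 0.5726 -0.1433] yaw -0.7524 tilt [-0.0006  0.0012] under z 0.0995 F [-0.1 -1.1 -3.8] M [ 0.22  0.31 -0.01] w 0.122
shift tool xy mm [ 0.1 -0.5] turn z 0.0
```

Emit:
{"fn": "apply_moves", "kwargs": {
  "rows": [-1, 0, 0, -0.025, 0, 0, 0, -1, 0, 0, -0.025, 0, 0, 0, -1, 0, 0, -0.025, 0, 0, 0, -1, 0, 0, 0, 0, 0, 0]
}}

```text
t: 11.8
ee_pos: [0.493, -0.0688, 0.1204]
tcp_rot: [3.141, 0.001, -0.753]
contact_force: [-0.5, 0.5, -5.2]
width: 0.118
```

Emit:
{"fn": "apply_moves", "kwargs": {
  "rows": [-1, 0, 0, -0.025, 0, 0, 0, -1, 0, 0, -0.025, 0, 0, 0, -1, 0, 0, -0.025, 0, 0, 0, -1, 0, 0, 0, 0, 0, 0]
}}

```text
t: 12.2
ee_pos: [0.493, -0.0687, 0.1234]
tcp_rot: [3.141, 0.001, -0.753]
contact_force: [-2.7, 1.0, -7.4]
width: 0.123
```

Run:
```python
from h import *
plan()
```

```text
t 12.2 axis [ 0.5725 -0.1432] yaw -0.7525 tilt [-0.0006  0.0015] under z 0.1054 F [-2.7  1.  -7.4] M [ 0.65  0.76 -0.06] w 0.123
shift tool xy mm [ 0.2 -0.5] turn z 0.0
```

Emit:
{"fn": "apply_moves", "kwargs": {
  "rows": [-1, -0.01, 0, -0.03, 0, 0, 0, -1, 0.001, 0.082, 0, 0, 0, -0.375, -1, 0, 0, 0, 0, 0, 0]
}}

```text
t: 12.5
ee_pos: [0.4914, -0.0711, 0.1248]
tcp_rot: [-3.141, -0.0, -0.722]
contact_force: [-1.0, 1.3, -7.5]
width: 0.124
```

Emit:
{"fn": "apply_moves", "kwargs": {
  "rows": [-1, 0.001, 0.082, 0, 0, 0, -0.375, -1, 0.001, 0.082, 0, 0, 0, -0.375, -1, 0, 0, 0, 0, 0, 0]
}}

```text
t: 12.8
ee_pos: [0.4877, -0.0762, 0.125]
tcp_rot: [-3.141, -0.001, -0.663]
contact_force: [0.5, 2.2, -7.0]
width: 0.116
```

Run:
```python
from h import *
plan()
```

```text
t 12.8 axis [ 0.5737 -0.1433] yaw -0.6629 tilt [-0.001 -0.001] under z 0.107 F [ 0.5  2.2 -7. ] M [0.72 0.52 0.2 ] w 0.116
shift tool xy mm [-0.7  0.2] turn z 0.0
```

Emit:
{"fn": "apply_moves", "kwargs": {
  "rows": [-1, -0.01, 0.082, 0, 0, 0, -0.375, -1, 0, 0.082, 0, 0, 0, -0.375, -1, 0, 0.082, 0, 0, 0, -0.375, -1, 0, 0, 0, 0, 0, 0]
}}

```text
t: 13.2
ee_pos: [0.4821, -0.084, 0.1252]
tcp_rot: [-3.141, -0.002, -0.573]
contact_force: [1.0, 1.6, -7.9]
width: 0.12
```

Run:
```python
from h import *
plan()
```

```text
t 13.2 axis [ 0.5737 -0.1431] yaw -0.5732 tilt [-0.0011 -0.002 ] under z 0.1072 F [ 1.   1.6 -7.9] M [0.63 0.39 0.29] w 0.12
shift tool xy mm [-0.6  0.3] turn z 0.0
```

Emit:
{"fn": "apply_moves", "kwargs": {
  "rows": [-1, -0.01, 0.082, 0, 0, 0, -0.375, -1, 0, 0.082, 0, 0, 0, -0.375, -1, 0, 0.082, 0, 0, 0, -0.375, -1, 0, 0.082, 0, 0, 0, -0.375, -1, 0, 0, 0, 0, 0, 0]
}}

```text
t: 13.7
ee_pos: [0.4751, -0.0951, 0.1251]
tcp_rot: [-3.141, -0.002, -0.454]
contact_force: [3.3, 3.1, -8.1]
width: 0.121
```

Emit:
{"fn": "apply_moves", "kwargs": {
  "rows": [-1, -0.01, 0.082, 0, 0, 0, -0.375, -1, 0, 0.082, 0, 0, 0, -0.375, -1, 0, 0.082, 0, 0, 0, -0.375, -1, 0, 0.082, 0, 0, 0, -0.375, -1, 0, 0, 0, 0, 0, 0]
}}

```text
t: 14.2
ee_pos: [0.4693, -0.107, 0.1251]
tcp_rot: [-3.141, -0.002, -0.334]
contact_force: [2.9, 2.2, -7.9]
width: 0.12
```

Run:
```python
from h import *
plan()
```

```text
t 14.2 axis [ 0.5723 -0.1428] yaw -0.3338 tilt [-0.0001 -0.0015] under z 0.1071 F [ 2.9  2.2 -7.9] M [0.51 0.35 0.24] w 0.12
shift tool xy mm [ 0.8 -0. ] turn z 0.0
```

Emit:
{"fn": "apply_moves", "kwargs": {
  "rows": [-1, 0.015, 0.082, 0, 0, 0, -0.375, -1, 0.005, 0.082, 0, 0, 0, -0.375, -1, 0, 0.082, 0, 0, 0, -0.375, -1, 0, 0.082, 0, 0, 0, -0.375, -1, 0, 0, 0, 0, 0, 0]
}}

```text
t: 14.7
ee_pos: [0.4655, -0.1196, 0.1248]
tcp_rot: [-3.142, 0.0, -0.214]
contact_force: [2.5, 3.3, -6.5]
width: 0.118
```

Emit:
{"fn": "apply_moves", "kwargs": {
  "rows": [-1, 0, 0.082, 0, 0, 0, -0.375, -1, 0, 0.082, 0, 0, 0, -0.375, -1, 0, 0, 0, 0, 0, 0]
}}

```text
t: 15.0
ee_pos: [0.4645, -0.126, 0.1249]
tcp_rot: [-3.141, -0.0, -0.154]
contact_force: [2.5, 3.3, -7.8]
width: 0.119
```

Run:
```python
from h import *
plan()
```

```text
t 15.0 axis [ 0.5722 -0.1427] yaw -0.154 tilt [-0.0002 -0.0004] under z 0.1069 F [ 2.5  3.3 -7.8] M [0.44 0.38 0.33] w 0.119
shift tool xy mm [0.8 0.2] turn z 0.0
```

Emit:
{"fn": "apply_moves", "kwargs": {
  "rows": [-1, 0.005, 0.082, 0, 0, 0, -0.375, -1, 0.005, 0.055, 0, 0, 0, -0.25, -1, 0, 0, 0, 0, 0, 0]
}}

```text
t: 15.3
ee_pos: [0.4639, -0.1315, 0.1248]
tcp_rot: [-3.141, -0.0, -0.103]
contact_force: [2.3, 3.7, -7.5]
width: 0.118
```

Emit:
{"fn": "apply_moves", "kwargs": {
  "rows": [-1, 0.005, 0.055, 0, 0, 0, -0.25, -1, 0, 0.055, 0, 0, 0, -0.25, -1, 0, 0, 0, 0, 0, 0]
}}

```text
t: 15.6
ee_pos: [0.4642, -0.1364, 0.125]
tcp_rot: [3.141, -0.001, -0.062]
contact_force: [3.9, 3.1, -7.7]
width: 0.123
```

Emit:
{"fn": "apply_moves", "kwargs": {
  "rows": [-1, 0, 0.055, 0, 0, 0, -0.25, -1, 0, 0, 0, 0, 0, 0]
}}

```text
t: 15.8
ee_pos: [0.4645, -0.1387, 0.1251]
tcp_rot: [3.141, -0.002, -0.043]
contact_force: [4.3, 3.0, -7.3]
width: 0.126
```

Run:
```python
from h import *
plan()
```

```text
t 15.8 axis [ 0.5734 -0.1433] yaw -0.0428 tilt [-0.0004 -0.0021] under z 0.1071 F [ 4.3  3.  -7.3] M [0.34 0.17 0.03] w 0.126
shift tool xy mm [-0.4 -0.3] turn z 0.0
```

Emit:
{"fn": "apply_moves", "kwargs": {
  "rows": [-1, 0, 0.055, 0, 0, 0, -0.25, -1, 0, 0, 0, 0, 0, 0]
}}

```text
t: 16.0
ee_pos: [0.4646, -0.1403, 0.1251]
tcp_rot: [-3.141, -0.002, -0.024]
contact_force: [5.2, 4.0, -7.9]
width: 0.123
```

Emit:
{"fn": "apply_moves", "kwargs": {
  "rows": [-1, 0, 0.055, 0, 0, 0, -0.25, -1, 0, 0, 0, 0, 0, 0]
}}

```text
t: 16.2
ee_pos: [0.4646, -0.1414, 0.1251]
tcp_rot: [-3.139, -0.003, -0.006]
contact_force: [6.0, 8.6, -6.0]
width: 0.12
```

Run:
```python
from h import *
plan()
```

```text
t 16.2 axis [ 0.5736 -0.1421] yaw -0.0058 tilt [-0.0029 -0.0027] under z 0.1071 F [ 6.   8.6 -6. ] M [ 1.05 -0.09 -0.63] w 0.12
shift tool xy mm [-0.6  0.9] turn z 0.0
```

Emit:
{"fn": "apply_moves", "kwargs": {
  "rows": [-1, 0, -0.1, 0, 0, 0, 0.45, -1, 0, -0.1, 0, 0, 0, 0.42, -1, 0, 0, 0.03, 0, 0, 0, -1, 0, 0, 0.03, 0, 0, 0, -1, 0, 0, 0, 0, 0, 0]
}}

```text
t: 16.7
ee_pos: [0.4639, -0.1354, 0.1225]
tcp_rot: [3.141, -0.001, -0.072]
contact_force: [3.0, -2.1, -7.3]
width: 0.122
```

Emit:
{"fn": "apply_moves", "kwargs": {
  "rows": [-1, 0, 0, 0.025, 0, 0, 0, -1, 0, 0, 0, 0, 0, 0]
}}

```text
t: 16.9
ee_pos: [0.4639, -0.1352, 0.1216]
tcp_rot: [3.141, -0.001, -0.072]
contact_force: [1.6, -2.6, -4.8]
width: 0.123
```

Run:
```python
from h import *
plan()
```

```text
t 16.9 axis [ 0.5727 -0.1431] yaw -0.0722 tilt [-0.0007 -0.001 ] under z 0.1036 F [ 1.6 -2.6 -4.8] M [-0.31  0.17 -0.26] w 0.123
shift tool xy mm [ 0.3 -0.1] turn z 0.0
```

Emit:
{"fn": "apply_moves", "kwargs": {
  "rows": [-1, 0, 0, 0.025, 0, 0, 0, -1, 0, 0, 0, 0, 0, 0]
}}

```text
t: 17.1
ee_pos: [0.4638, -0.1349, 0.1205]
tcp_rot: [3.141, -0.001, -0.072]
contact_force: [2.9, -2.9, -6.5]
width: 0.123
```

Emit:
{"fn": "apply_moves", "kwargs": {
  "rows": [-1, 0, 0, 0.025, 0, 0, 0, -1, 0, 0, 0, 0, 0, 0]
}}

```text
t: 17.3
ee_pos: [0.464, -0.1348, 0.1196]
tcp_rot: [3.141, -0.001, -0.072]
contact_force: [3.4, -3.1, -3.8]
width: 0.125
```

Run:
```python
from h import *
plan()
```

```text
t 17.3 axis [ 0.5727 -0.1426] yaw -0.0719 tilt [-0.0003 -0.0011] under z 0.1016 F [ 3.4 -3.1 -3.8] M [-0.26 -0.02 -0.13] w 0.125
shift tool xy mm [0.3 0.3] turn z 0.0
```

Emit:
{"fn": "apply_moves", "kwargs": {
  "rows": [-1, 0, 0, 0.025, 0, 0, 0, -1, 0, 0, 0, 0, 0, 0]
}}

```text
t: 17.5
ee_pos: [0.4641, -0.1348, 0.1187]
tcp_rot: [3.141, -0.001, -0.072]
contact_force: [3.5, -2.8, -4.3]
width: 0.125
```

Emit:
{"fn": "apply_moves", "kwargs": {
  "rows": [-1, 0, 0, 0.02, 0, 0, 0, -1, 0, 0, 0, 0, 0, 0]
}}

```text
t: 17.7
ee_pos: [0.4643, -0.1348, 0.1181]
tcp_rot: [3.141, -0.002, -0.072]
contact_force: [3.1, -1.9, -1.3]
width: 0.121
```

Run:
```python
from h import *
plan()
```

```text
t 17.7 axis [ 0.573  -0.1427] yaw -0.072 tilt [-0.0003 -0.0018] under z 0.1001 F [ 3.1 -1.9 -1.3] M [-0.26 -0.45 -0.13] w 0.121
shift tool xy mm [0.  0.3] turn z 0.0
```

Emit:
{"fn": "apply_moves", "kwargs": {
  "rows": [-1, 0, 0, 0.02, 0, 0, 0, -1, 0, 0, 0, 0, 0, 0]
}}

```text
t: 17.9
ee_pos: [0.4644, -0.1348, 0.1176]
tcp_rot: [3.141, -0.002, -0.072]
contact_force: [3.2, -1.2, 5.0]
width: 0.124
```

Run:
```python
from h import *
plan()
I,K,R,e=cam('scene')
u=proj(K,R,e,[.573,-.143,.13]);x,y=int(u[0]),int(u[1]);save('s2.png',cv2.resize(I[y-80:y+70,x-90:x+90],None,fx=4,fy=4,interpolation=cv2.INTER_CUBIC))
```

```text
t 17.9 axis [ 0.5731 -0.1427] yaw -0.0721 tilt [-0.0004 -0.0022] under z 0.0996 F [ 3.2 -1.2  5. ] M [-0.27 -0.51 -0.13] w 0.124
shift tool xy mm [-0.1  0.3] turn z 0.0
```

View pics/s2.png

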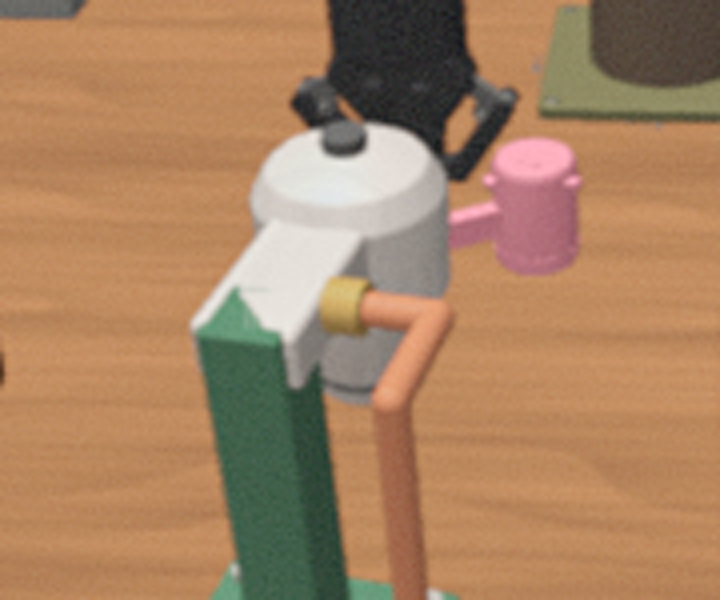

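The lift force has reversed at about 99.6 mm underside, so the lugs are sitting in the pockets. Easing to neutral, letting go and backing off upward is blocked by nothing.

Emit:
{"fn": "apply_moves", "kwargs": {
  "rows": [-1, 0, 0, -0.012, 0, 0, 0, 0, 0, 0, 0, 0, 0, 0, 0, 0, 0, 0, 0, 0, 0, 0.5, 0, 0, 0, 0, 0, 0, 1, 0, 0, 0, 0, 0, 0, 1, 0, 0, 0, 0, 0, 0, 1, 0, 0, 0, 0, 0, 0, 1, 0, 0, 0, 0, 0, 0]
}}

```text
t: 18.75
ee_pos: [0.4634, -0.1346, 0.1173]
tcp_rot: [-3.142, 0.0, -0.072]
contact_force: [-0.4, 0.1, -1.6]
width: 1.002
```

Run:
```python
from h import *
plan()
I,K,R,e=cam('wrist');save('w5.png',I);np.savez('w5',I=I,K=K,R=R,e=e)
```

```text
t 18.75 axis [ 0.5721 -0.1424] yaw -0.072 tilt [-0.0001  0.0003] under z 0.0993 F [-0.4  0.1 -1.6] M [-0.02 -0.02  0.03] w 1.002
shift tool xy mm [1.  0.5] turn z 0.0
```

View pics/w5.png

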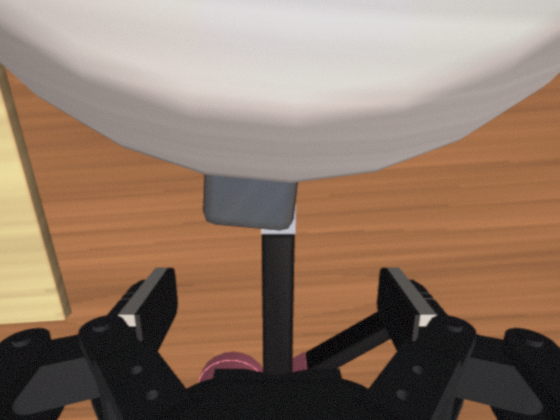

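Emit:
{"fn": "apply_moves", "kwargs": {
  "rows": [1, 0, 0, -0.3, 0, 0, 0, 1, 0, 0, -0.6, 0, 0, 0, 1, 0, 0, -0.9, 0, 0, 0, 1, 0, 0, -0.9, 0, 0, 0, 1, -0.3, 0, -0.9, 0, 0, 0, 1, -0.3, 0, -0.5, 0, 0, 0, 1, 0, 0, 0, 0, 0, 0, 1, 0, 0, 0, 0, 0, 0]
}}

```text
t: 19.6
ee_pos: [0.4395, -0.1329, 0.2814]
tcp_rot: [3.141, -0.001, -0.072]
contact_force: [-0.0, -0.7, -0.3]
width: 0.998
```

Run:
```python
from h import *
st()
I,K,R,e=cam('scene')
u=proj(K,R,e,[.573,-.143,.13]);x,y=int(u[0]),int(u[1]);a=cv2.resize(I[y-80:y+70,x-90:x+90],None,fx=4,fy=4,interpolation=cv2.INTER_CUBIC)
b=cv2.imread('pics/s2.png')[:,:,::-1]
print('bottom region diff (held vs released):',np.abs(a[330:420,325:375].astype(int)-b[330:420,325:375]).mean())
for im in (b,a): print(im[360:420:3,350].mean(-1).round().astype(int))
J,K2,R2,e2=cam('wrist');c=np.vstack([cv2.resize(a,(540,300)),cv2.resize(J,(540,300))[:, :]]);save('fin.png',c)
for p in ([-.151,0,.148],[-.08,0,.148]):
    q=[.573+p[0]*np.cos(-.072),-.143+p[0]*np.sin(-.072),p[2]];print(proj(K2,R2,e2,q))
```

```text
t 19.6
ee_pos [ 0.4395 -0.1329  0.2814]
tcp_rot [ 3.1414e+00 -1.1000e-03 -7.2300e-02]
contact_force [-0.0014 -0.7095 -0.345 ]
torque [ 0.0269 -0.0368  0.0339]
width 0.9977
joint_pos [-3.8570e-01  1.0350e-01  1.6490e+00  1.0000e-04  1.3880e+00  1.2573e+00]
bottom region diff (held vs released): 1.9903703703703703
[136 136 135 135 135 135 134 133 124 104  92 109 129 138 136 134 133 135
 139 137]
[137 137 135 134 136 137 134 133 122 100  90 114 132 139 139 141 138 136
 138 140]
[278.92704767 220.27595643]
[279.06118199 134.75164149]
```

View pics/fin.png

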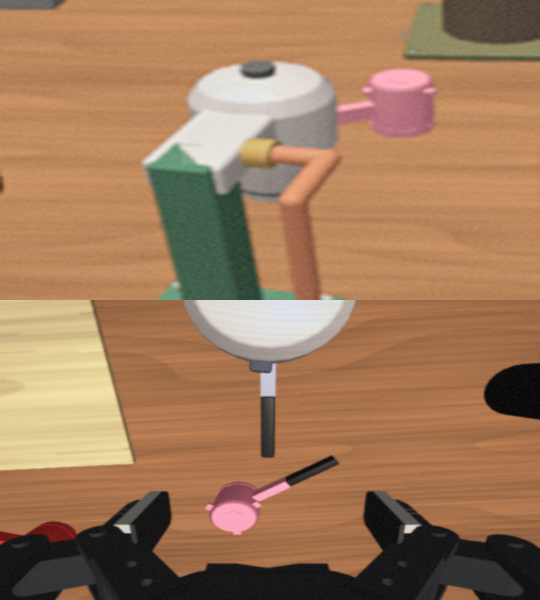

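The handle end is at (278,220) and the black boundary at (278,135) in the wrist view. These are the pixels predicted for the seated pose. Handing in.

```bash
python3 -c "
from bench import env
print(env.sign_off(), env.get_state()['t'])"
```

```text
the job is handed in; nothing more can be done
the job is handed in; nothing more can be done
```

I fitted the canister into the filter head, let go of it and handed the job in at about 20 s of the 72 s allowed. The hand-in gives no verdict, so the points below are my own readings.

- **Entry:** I took the canister by its handle and felt for the slots under about 5 N. They were at yaw −0.75, so the collar is clocked about 0.2 rad off nominal.
- **Turn and lock:** I raised the lugs above the ledge and turned the canister until I felt the stop at about yaw −0.02. I then turned back to −0.07, into the pockets, and lowered it until the lugs carried the load, with the underside reading about 99.6 mm. Wrist force readings stayed below about 13 N.
- **After release:** The canister's bottom edge did not move in the scene image. In the wrist view the handle's end and colour break were on the pixels predicted for a canister hanging with its underside at 99 mm. The gripper was clear of everything, and I saw no sign of contact with the other stock.
- **What disagreed:** I felt the collar about 2 mm higher than expected, so I took the height readings to be slightly high while lifting. Clearance in the slot was tighter on the far side than calculated. I did not do a separate twist test of the lock.

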